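# Set the gap and close the split sample cell

## Robot

A 7-joint arm with a two-finger parallel gripper is mounted at the origin on a cart in front of the work surface, level with it; the furniture and walls round the work are solid. World frame = base frame: x ahead of the robot, y to its left, z up, the work surface at z = 0. Lengths are in m, angles in rad, forces in N, time in s.
With the tool pointing down it reaches from about 0.35 to 0.9 m from the base axis. Payload 8.1 kg.
Tool frame: the origin (TCP) lies between the finger pads; the fingertips stand 8 mm ahead of it and the grasp point (between the pads) lies 11 mm behind it (arm.tcp_to_tips is the distance from the TCP to the fingertips, in m); z points along the fingers, x is the direction in which the jaws open and shut, and the axes are right-handed (so a half turn about z gives the same grasp; the last joint's range is limited). The gripper opens to 92 mm and grips with 3 to 60 N. Pads are 19 mm wide; open, the fingers measure 130 mm over their backs; the gripper's body (75 mm by 190 mm) begins 47 mm behind the grasp point.
Start: joints at [-1.299, 0.434, 0.025, 1.573, -0.012, 1.134, -0.075], TCP at [0.229, 0.582, 0.235] pointing down, gripper open.
Joint ranges: [-2.62, 2.62], [-0.44, 2.09], [-1.27, 1.32], [0.08, 2.57], [-1.32, 4.46], [0.12, 2], [-2.74, 2.74]. Speed limits (rad/s): [2.22, 2.22, 3.01, 3.01, 3.14, 3.14, 3.14].

## Interface

Orientations are given as a rotation vector (axis times angle).
In Python, from cell import arm, eyes gives the robot as it stands.
- The arm moves only by the tool play_rows, never from a script. Its argument "rows" is a list of rows, each a list of 3 entries, a list of its own where there are three numbers: the shift along the tool's x, y, z each as a share of 50 cm, from -1 to 1, then the turn, a rotation vector about the tool's x, y, z each as a share of 60 degrees, from -1 to 1, then the opening, from -1 (shut) to 1 (fully open), so that 0 is half open. In form: [[[dx, dy, dz], [ax, ay, az], grip], ...]. A call has 1 to 10 rows; each row is the pose to reach, as a shift and turn from the pose commanded when the call began, along the tool's axes at that moment; what a row does not reach only later rows make up. A row lasts 1/10 s, in which the tool goes at most 50 mm and 8.59 degrees, less where a joint would pass 70% of its speed; a pose out of reach is approached as far as the arm can. A call with a number of a shift or a turn outside -1 to 1 is refused whole. A call with a gripper value outside its range is refused whole. The fingers move at their own pace and stop on an object; "newtons" is the grip in N (left out, the last holds). Time passes only in rows, so rows that repeat a pose let the fingers close. It gives the time, the measured TCP pose, the force and the opening at its end, in the units of the state.
- arm.observe(): the state, without advancing time (a new reading comes with each control period).
- eyes.get_image(name): name is "scene" or "top" or "wrist"; returns (picture, depth): 384x512x3 uint8, red, green, blue; 384x512 float32, m along the optical axis (not along the pixel's ray), 0 where there is no reading.
- eyes.get_calibration(name): a dict with "intrinsics" (3x3 intrinsics, pixels), "R" (3x3) and "t" (3): a world point X has camera coordinates R X + t. Camera axes: x right, y down, z forward; pixel columns grow to the right and rows downward; lengths in m; the calibration is good to about 2 mm. A picture is of the moment at which its call begins: read the wrist's pose just before it. get_calibration takes no time and is no camera call; for the wrist camera it gives the pose at the moment of the call.
- arm.sign_off(): hands the job in, once; it reports no verdict.
The state is a dict: "clock": time; "joints": joint angles; "dq": joint speeds; "joint_efforts": joint torques, N m; "position": TCP position; "ee_rot": TCP orientation; "force": force on the tool from outside, world axes, zero at the start; "ft_torque": the same for the moment, N m; "width": opening from 0.0 (shut) to 1.0 (fully open).
Only numpy, scipy, OpenCV 4.12 (cv2) and the standard library are available. Lean on these libraries where they do the work, as an engineer would, in place of code of your own. Each camera call takes 0.05 s, during which the arm holds its last target.

## Task

Turn the black knob on the bench fixture until the pointer stands exactly opposite the little index tab on the scale, and leave it there. Then pick up the loose upper cell half by its ridge, set it on the two dowels of the sprung lower half (the big hole goes on the big dowel) down flat, and press the pair down about 5 mm, half of the spring travel. Finish while still holding the ridge and keeping the pair pressed there; leave the other things on the counter alone.

Things in the scene. Friction and masses are not known exactly. Their poses are not given: they have to be found in the camera images.
- fixture: fixed aluminium base plate 110 (x) x 210 (y) x 18 mm, origin at the centre of its underside on the counter. It may stand turned about the vertical; all parts on it turn with it. Its +y end carries the sprung lower cell half (centre 50 mm along +y), its -y end the knob (axis at x +8, y -60 mm) and, nearer the robot, the white scale strip along y at x -36 mm
- seat (a point): centre of the flat upper face of the steel lower cell half, 56 (x) x 84 (y) mm, 44 mm above the counter when unpressed; axes as the fixture's. Two round steel dowels stand 12 mm up from this face, tapered over their top 3 mm: a thin one (8 mm diameter) at y -28 mm and a thick one (12 mm) at y +28 mm
- bed (a joint): how far the lower cell half is pushed down on its spring, m: 0 up (at rest), 0.010 at the stop. It only moves straight down. Pushing starts at about 5 N (weight of the upper half included) and needs 1.2 N more for each mm
- knob_grip (a point): point on the vertical axis of the black ribbed round knob, 41 mm above the counter and mid-height of the grip part; the grip part is 32 mm in diameter and reaches from 29 to 53 mm above the counter. It can be gripped at any angle
- knob (a joint): angle of the knob in rad, growing anticlockwise seen from above, free from -1.8 to 1.8, light friction (0.04 N m), stays where it is left. The pointer follows it: 12 mm along the fixture's +y per rad
- pointer_tip (a point): tip of the small dark steel pointer which slides along the fixture's y on the knob side of the scale strip, 25 mm above the counter
- index_tip (a point): tip of the small brass index tab fixed on the other side of the scale strip, 25 mm above the counter; axes as the fixture's. Pointer and index agree when their tips have the same place along y
- cover: loose upper cell half, steel, about 0.2 kg: plate 56 (x) x 84 (y) x 14 mm with two vertical through-holes, 9.8 mm wide at y -28 mm and 13.8 mm wide at y +28 mm, and on top in the middle a grip ridge 24 (x) x 36 (y) mm, 24 mm high (top 38 mm above the underside). Origin at the centre of the underside; it lies flat with the ridge up. Seated, its origin coincides with seat and its axes with that point's
- tape_roll: bystander: roll of beige tape 69 mm across, 18 mm high, lying flat, origin under its centre
- timer: bystander: white digital timer 62 x 62 x 18 mm, origin under its centre
- dish_1: bystander: clear round dish 58 mm across, 12 mm high, origin under its centre
- bottle_ctrl: bystander: small white bottle 42 mm across, 62 mm high, origin under its centre
- tube_7: bystander: capped sample tube 89 mm long, 16 mm thick, lying on the counter

How it is judged:
By the outcome, as a careful person would: the job done as asked, in the order asked, and still so for the second after the job is handed in, while the arm keeps its last pose, push and grip.
It also fails if it takes over 58 s, if anything falls off the work surface, if the arm or the gripper's body presses on something with over 40 N, if the wrist force passes 120 N, or if a joint passes its speed limit or range.

## Working session

There is one attempt and no reset: what is moved stays moved. The work goes in short steps, Python scripts to look and compute and a tool call to move; the robot and the scene stay as the last step left them, time stands still between calls to the robot, and variables do not carry over. Pictures are saved under pics/ and viewed, and the job is handed in when it is done.

Besides the shell and the picture viewer there is one more tool, called as name(argument=value, ...), one argument or row to a line, values as JSON. play_rows: Moves the arm, as the interface text tells. Its arguments: {"type":"object","properties":{"rows":{"type":"array","items":{"type":"array"}},"newtons":{"type":"number"}},"required":["rows"]}

```bash
mkdir -p pics; ls; python3 - <<'E'
from cell import arm, eyes
import cv2, numpy as np
print(arm.observe())
for n in ["scene","top","wrist"]:
    c=eyes.get_calibration(n); print(n,c)
    p,d=eyes.get_image(n); cv2.imwrite(f"pics/{n}0.png",cv2.cvtColor(p,cv2.COLOR_RGB2BGR)); np.savez(f"pics/{n}0.npz",p=p,d=d,**{k:np.array(v) for k,v in c.items()})
E
```

```text
pics
{'clock': 0.0, 'joints': array([-1.29859679,  0.43522352,  0.02497079,  1.57406433, -0.01162025,
        1.13400617, -0.07509902]), 'dq': array([ 3.40410330e-04,  2.37962786e-03,  1.72056511e-03, -7.34520185e-04,
       -4.12019614e-06,  7.14592819e-04,  1.46308948e-04]), 'joint_efforts': array([-4.78108996e-04, -6.67849016e+01,  9.84633341e-01, -3.14446270e+01,
       -6.06247270e-02,  4.30548226e-02,  1.98756970e-04]), 'position': array([0.22866967, 0.58114357, 0.23395727]), 'ee_rot': array([ 2.59567427e+00,  1.76803683e+00, -1.90534796e-03]), 'force': array([ 0.24593004,  0.53911482, -0.15609535]), 'ft_torque': array([ 0.04686947, -0.04058369,  0.03450422]), 'width': 0.9949072370245935}
scene {'intrinsics': array([[393.45693867,   0.        , 257.84729991],
       [  0.        , 393.45693867, 189.77553289],
       [  0.        ,   0.        ,   1.        ]]), 'R': array([[ 0.66117699, -0.75022763, -0.00186614],
       [-0.48117879, -0.42215271, -0.76827994],
       [ 0.57559704,  0.50886697, -0.64011128]]), 't': array([-0.42764048,  0.29942514,  0.8329732 ])}
top {'intrinsics': array([[414.66320683,   0.        , 251.68062992],
       [  0.        , 414.66320683, 196.39350581],
       [  0.        ,   0.        ,   1.        ]]), 'R': array([[-1.85176570e-02, -9.99827728e-01, -1.26912621e-03],
       [-9.92388865e-01,  1.85344140e-02, -1.21740773e-01],
       [ 1.21743323e-01, -9.94887159e-04, -9.92561118e-01]]), 't': array([-0.05961919,  0.58185382,  1.18407249])}
wrist {'intrinsics': array([[268.34079838,   0.        , 255.8295484 ],
       [  0.        , 268.34079838, 189.2685097 ],
       [  0.        ,   0.        ,   1.        ]]), 'R': array([[ 0.36497362,  0.93101668, -0.00148291],
       [ 0.88528775, -0.3465532 ,  0.31010721],
       [ 0.28820108, -0.11449375, -0.95070044]]), 't': array([-0.6250461 , -0.03954256,  0.39127793])}
```

View pics/top0.png

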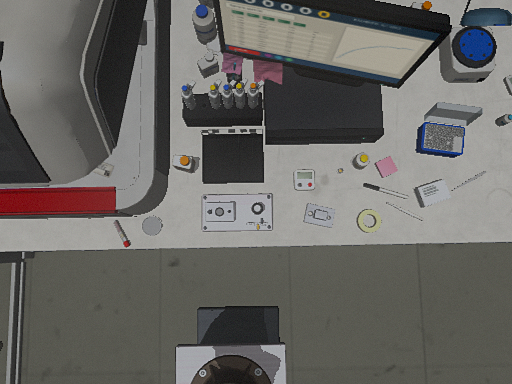

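View pics/scene0.png

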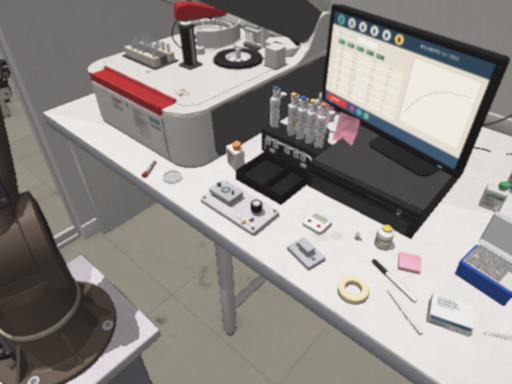

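View pics/wrist0.png

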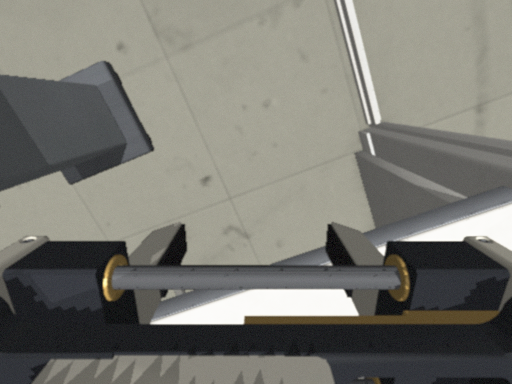

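```bash
cat > h.py <<'E'
import numpy as np, cv2
from scipy.spatial.transform import Rotation as Rn
def load(n):
    z=np.load(f"pics/{n}.npz"); return z
def ray(K,R,t,uv,zp):
    d=R.T@np.linalg.inv(K)@np.array([uv[0],uv[1],1.]); c=-R.T@t
    return c+d*(zp-c[2])/d[2]
def proj(K,R,t,X):
    x=K@(R@np.asarray(X)+t); return x[:2]/x[2]
def snap(n,tag):
    from cell import arm, eyes
    c=eyes.get_calibration(n); p,d=eyes.get_image(n)
    cv2.imwrite(f"pics/{tag}.png",cv2.cvtColor(p,cv2.COLOR_RGB2BGR)); np.savez(f"pics/{tag}.npz",p=p,d=d,**{k:np.array(v) for k,v in c.items()})
    return p,d,c
def crop(tag,x0,y0,x1,y1,s,out):
    im=cv2.imread(f"pics/{tag}.png")[y0:y1,x0:x1]
    cv2.imwrite(f"pics/{out}.png",cv2.resize(im,None,fx=s,fy=s,interpolation=cv2.INTER_CUBIC))
E
python3 - <<'E'
from h import *
crop("top0",190,180,350,250,5,"t0c")
z=load("top0");K,R,t=z["intrinsics"],z["R"],z["t"]
for n,uv,h in [("fixL",(202,212),.018),("fixR",(273,212),.018),("knob",(258,209),.053),("cover",(320,214),.038),("tape",(369,221),.018),("dish",(152,226),.012)]:
    print(n,ray(K,R,t,uv,h))
E
```

```text
fixL [0.53885072 0.07796625 0.018     ]
fixR [ 0.53492293 -0.13288446  0.018     ]
knob [ 0.54148686 -0.08797794  0.053     ]
cover [ 0.52484053 -0.26887601  0.038     ]
tape [ 0.5029106  -0.41641734  0.018     ]
dish [0.50039366 0.2275039  0.012     ]
```

View pics/t0c.png

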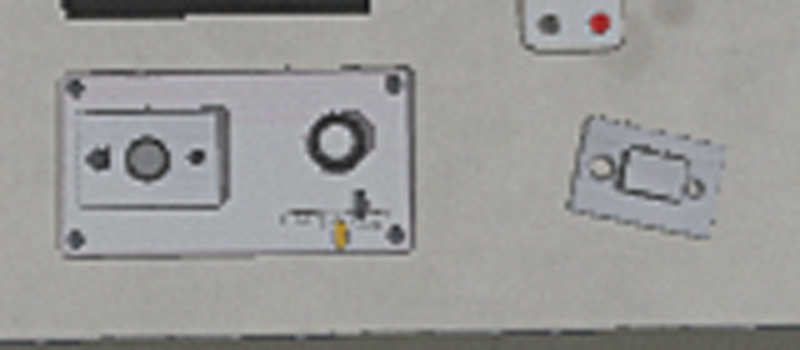

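```bash
python3 - <<'E'
from h import *
z=load("wrist0");R,t=z["R"],z["t"]
p=np.array([0.22866967, 0.58114357, 0.23395727]);Rt=Rn.from_rotvec([2.59567427e+00,1.76803683e+00,-1.90534796e-03]).as_matrix()
print("tool R",Rt); print("cam in tool",Rt.T@(-R.T@t-p)); print("cam axes in tool (cols)",Rt.T@R.T)
E
```

```text
tool R [[ 3.66155507e-01  9.30553566e-01 -4.54254981e-04]
 [ 9.30552383e-01 -3.66155768e-01 -1.48842807e-03]
 [-1.55139013e-03  1.22288079e-04 -9.99998789e-01]]
cam in tool [ 0.0007627  -0.08452135 -0.14937808]
cam axes in tool (cols) [[ 9.99999191e-01  1.18598123e-03  4.58885597e-04]
 [-1.26980975e-03  9.50738046e-01  3.09992831e-01]
 [-6.86343175e-05 -3.09993163e-01  9.50738783e-01]]
```

play_rows(
  rows=[
    [[-0.71, 0.56, -0.06], [0, 0, 0.8], 0.2],
    [[-0.71, 0.56, -0.06], [0, 0, 0.8], 0.2],
    [[-0.71, 0.56, -0.06], [0, 0, 0.8], 0.2],
    [[-0.71, 0.56, -0.06], [0, 0, 0.8], 0.2],
    [[-0.71, 0.56, -0.06], [0, 0, 0.8], 0.2],
    [[-0.71, 0.56, -0.06], [0, 0, 0.8], 0.2],
    [[-0.71, 0.56, -0.06], [0, 0, 0.8], 0.2],
    [[-0.71, 0.56, -0.06], [0, 0, 0.8], 0.2],
    [[-0.71, 0.56, -0.06], [0, 0, 0.8], 0.2],
    [[-0.71, 0.56, -0.06], [0, 0, 0.8], 0.2],
  ],
)

```text
clock: 1.15
position: [0.3606, 0.1431, 0.2652]
ee_rot: [3.093, 0.547, 0.001]
force: [-0.2, 0.6, -0.3]
width: 0.603
```

play_rows(
  rows=[
    [[0.1, 0.6, 0.05], [0, 0, 0.334], 0.2],
    [[0.1, 0.6, 0.05], [0, 0, 0.334], 0.2],
    [[0.1, 0.6, 0.05], [0, 0, 0.334], 0.2],
    [[0.1, 0.6, 0.05], [0, 0, 0.334], 0.2],
    [[0.1, 0.6, 0.05], [0, 0, 0.334], 0.2],
    [[0.1, 0.6, 0.05], [0, 0, 0.334], 0.2],
    [[0.1, 0.6, 0.05], [0, 0, 0.334], 0.2],
    [[0.1, 0.6, 0.05], [0, 0, 0.334], 0.2],
  ],
)

```text
clock: 1.95
position: [0.5114, -0.1161, 0.2391]
ee_rot: [3.141, 0.008, -0.002]
force: [-0.2, 0.1, -1.1]
width: 0.602
```

```bash
python3 - <<'E'
from h import *
from cell import arm
snap("wrist","w1"); print(arm.observe())
E
```

```text
{'clock': 2.0, 'joints': array([-0.42710464,  0.30151824,  0.70669996,  1.85203667, -0.22149512,
        1.06920136,  0.37259405]), 'dq': array([-0.03237373, -0.02628313, -0.01550359,  0.01642782, -0.00048626,
        0.00136065, -0.00503358]), 'joint_efforts': array([  2.05439754, -44.5511055 ,   7.83175707, -30.22498369,
         0.05746966,  -0.07653608,   0.19790182]), 'position': array([ 0.51102792, -0.11439995,  0.23919117]), 'ee_rot': array([-3.14141652e+00, -1.19032011e-02,  2.16881533e-03]), 'force': array([-0.13973785,  0.4873234 , -0.85033593]), 'ft_torque': array([-0.02183973,  0.03398285, -0.06317984]), 'width': 0.5982202666068549}
```

View pics/w1.png

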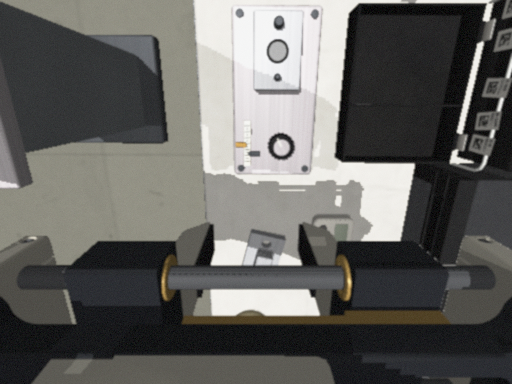

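```bash
python3 - <<'E'
from h import *
crop("w1",225,0,330,180,5,"w1c")
im=cv2.imread("pics/w1c.png"); cv2.imwrite("pics/w1c.png",cv2.resize(im[:, :],(350,600)))
crop("w1",225,100,330,180,7,"w1d")
z=load("w1");K,R,t=z["intrinsics"],z["R"],z["t"]
g=cv2.cvtColor(z["p"],cv2.COLOR_RGB2HSV)
d=z["d"]
# height map
v,u=np.mgrid[0:384,0:512]; P=np.einsum('ij,jhw->ihw',np.linalg.inv(K),np.stack([u,v,np.ones_like(u)]).astype(float))*d
W=np.einsum('ij,jhw->ihw',R.T,P-t[:,None,None])
for (a,b) in [(290,120),(258,20),(278,20),(281,147),(278,50),(262,80),(310,200),(259,130)]: print((a,b),W[:,b,a].round(4))
np.save("pics/w1W.npy",W)
E
```

```text
(290, 120) [ 0.5568 -0.0539  0.0188]
(258, 20) [0.5129 0.0557 0.045 ]
(278, 20) [0.5345 0.0532 0.0553]
(281, 147) [ 0.543 -0.085  0.051]
(278, 50) [0.5362 0.0259 0.0442]
(262, 80) [ 0.5182 -0.0063  0.0435]
(310, 200) [ 0.5956 -0.1749 -0.0007]
(259, 130) [ 0.5155 -0.0675  0.0174]
```

View pics/w1c.png

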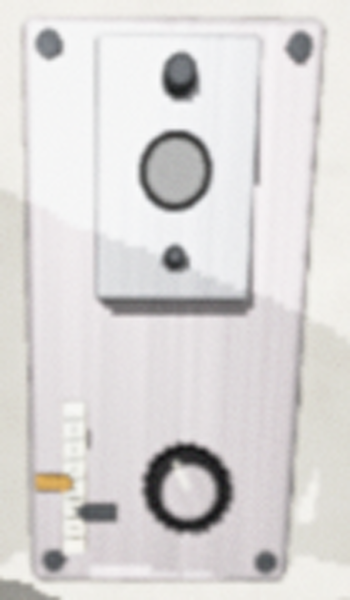

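View pics/w1d.png

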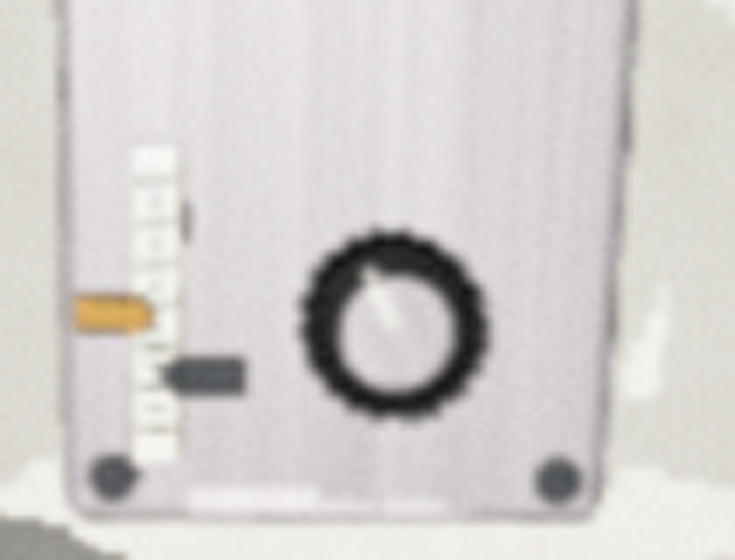

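```bash
python3 - <<'E'
from h import *
z=load("w1");K,R,t=z["intrinsics"],z["R"],z["t"]
p=z["p"].astype(int); W=np.load("pics/w1W.npy")
def comp(mask,roi):
    m=np.zeros(mask.shape,np.uint8); x0,y0,x1,y1=roi; m[y0:y1,x0:x1]=mask[y0:y1,x0:x1]
    n,l,s,c=cv2.connectedComponentsWithStats(m); i=1+np.argmax(s[1:,4]); return c[i],s[i],(l==i)
hsv=cv2.cvtColor(z["p"],cv2.COLOR_RGB2HSV); V=p.max(2)
scr=[]
for nm,roi in dict(tl=(233,5,248,22),tr=(306,5,322,22),bl=(236,162,246,174),br=(299,162,310,174)).items():
    c,s,_=comp(V<130,roi); X=ray(K,R,t,c,.019); scr.append(X); print(nm,c,s[4],X)
scr=np.array(scr); C=scr.mean(0); ay=(scr[0]+scr[1]-scr[2]-scr[3]); th=np.arctan2(-ay[0],ay[1]); ax=scr[1]+scr[3]-scr[0]-scr[2]
print("centre",C,"yaw deg",np.degrees(th),np.degrees(np.arctan2(ax[1],ax[0])),"ly",np.linalg.norm(ay)/2,"lx",np.linalg.norm(ax)/2)
for nm,roi,h,th_ in [("thick",(271,14,288,30),.056,110),("thin",(270,72,284,83),.056,110),("knob",(265,130,298,162),.053,70)]:
    c,s,m=comp(V<th_,roi); 
    if nm=="knob":
        cs,_=cv2.findContours(m.astype(np.uint8),0,1); (c,r)=cv2.minEnclosingCircle(max(cs,key=len)); print(r)
    print(nm,c,s,ray(K,R,t,c,h))
c,r=th,0
Rz=np.array([[np.cos(th),-np.sin(th)],[np.sin(th),np.cos(th)]])
print("knob pred",C[:2]+Rz@[.008,-.06],"seat pred",C[:2]+Rz@[0,.05])
a=ray(K,R,t,(225+155/7,100+314/7),.025);b=ray(K,R,t,(225+162/7,100+376/7),.025);print("idx,ptr",a,b,"rel fixture",Rz.T@(a-C)[:2],Rz.T@(b-C)[:2])
# seat top face contour via height
m=(W[2]>.040)&(W[2]<.048)&(W[1]>-.05)&(np.abs(W[0]-.53)<.05); ys,xs=np.nonzero(m)
pts=np.float32(np.c_[W[0][m],W[1][m]]*1000); print(cv2.minAreaRect(pts))
m=(W[2]>.013)&(W[2]<.023)&(W[1]>-.2)&(W[0]>.45)&(W[0]<.61);print(cv2.minAreaRect(np.float32(np.c_[W[0][m],W[1][m]]*1000)))
E
```

```text
tl [240.7  12.6] 10 [0.49230857 0.06982878 0.019     ]
tr [314.68292683  13.92682927] 41 [0.58058063 0.0690265  0.019     ]
bl [240.59259259 167.74074074] 27 [ 0.49006317 -0.11971245  0.019     ]
br [304.4137931  168.27586207] 29 [ 0.58015023 -0.11990742  0.019     ]
centre [ 0.53577565 -0.02519115  0.019     ] yaw deg -0.4050727180015763 -0.3203516879642394 ly 0.18924231068832606 lx 0.08918095217403994
thick [278.59016393  24.36065574] [274  17  10  12  61] [0.53517313 0.04893675 0.056     ]
thin [277.          77.46666667] [274  74   7   7  30] [ 0.53509675 -0.00442929  0.056     ]
12.652477264404297
knob (280.7272644042969, 146.09091186523438) [269 134  25  25 225] [ 0.54242205 -0.08350894  0.053     ]
knob pred [ 0.54335126 -0.08524621] seat pred [0.53612914 0.0248076 ]
idx,ptr [ 0.49960806 -0.08651606  0.025     ] [ 0.50092978 -0.0985753   0.025     ] rel fixture [-0.03573313 -0.06157908] [-0.03432619 -0.07362867]
((535.1488037109375, 24.64764404296875), (55.67795181274414, 83.95751953125), 0.1545625925064087)
((537.2296142578125, -61.20414733886719), (123.5406494140625, 287.1338806152344), 4.283872604370117)
```

play_rows(
  rows=[
    [[0.064, -0.059, 0.2], [0, 0, 0.483], 0.2],
    [[0.064, -0.059, 0.2], [0, 0, 0.483], 0.2],
    [[0.064, -0.059, 0.2], [0, 0, 0.483], 0.2],
    [[0.064, -0.059, 0.28], [0, 0, 0.483], 0.2],
    [[0.064, -0.059, 0.28], [0, 0, 0.483], 0.2],
    [[0.064, -0.059, 0.28], [0, 0, 0.483], 0.2],
    [[0.064, -0.059, 0.28], [0, 0, 0.483], 0.2],
    [[0.064, -0.059, 0.28], [0, 0, 0.483], 0.2],
  ],
)

```text
clock: 2.8
position: [0.544, -0.0848, 0.1015]
ee_rot: [-3.044, 0.771, -0.004]
force: [0.7, -0.7, -0.5]
width: 0.6
```

```bash
python3 - <<'E'
from h import *
from cell import arm
snap("wrist","w2"); print(arm.observe())
E
```

```text
{'clock': 2.85, 'joints': array([-0.44132398,  0.544432  ,  0.71224676,  1.94941254, -0.48268517,
        0.82057366,  0.04042187]), 'dq': array([ 0.00478494,  0.00739802, -0.00184708,  0.0029236 , -0.00368728,
       -0.00438017,  0.00171812]), 'joint_efforts': array([-1.77881015e-01, -5.67089009e+01,  1.14252216e+01, -2.25536835e+01,
       -3.47781368e-02,  6.02550292e-02, -6.46741155e-04]), 'position': array([ 0.54391601, -0.08485276,  0.10127852]), 'ee_rot': array([-3.04397956,  0.77194377, -0.00360591]), 'force': array([ 0.4785376 ,  0.50451199, -0.24185514]), 'ft_torque': array([-0.09203673,  0.08784873,  0.02313387]), 'width': 0.5996551841252146}
```

View pics/w2.png

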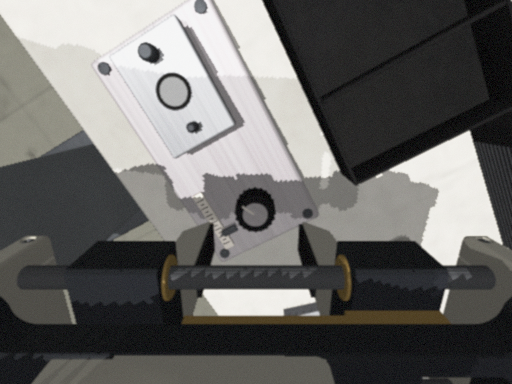

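play_rows(
  rows=[
    [[0, 0, 0.06], [0, 0, 0], 0.2],
    [[0, 0, 0.122], [0, 0, 0], 0.2],
    [[0, 0, 0.122], [0, 0, 0], 0.2],
    [[0, 0, 0.122], [0, 0, 0], -0.2],
    [[0, 0, 0.122], [0, 0, 0], -0.6],
    [[0, 0, 0.122], [0, 0, 0], -0.6],
    [[0, 0, 0.122], [0, 0, 0], -0.6],
    [[0, 0, 0.122], [0, 0, 0], -0.6],
  ],
  newtons=12,
)

```text
clock: 3.65
position: [0.5434, -0.0847, 0.04]
ee_rot: [-3.044, 0.773, -0.001]
force: [-1.4, 1.4, 7.7]
width: 0.345
```

play_rows(
  rows=[
    [[0, 0, 0], [0, 0, -0.1], -0.6],
    [[0, 0, 0], [0, 0, -0.22], -0.6],
    [[0, 0, 0], [0, 0, -0.34], -0.6],
    [[0, 0, 0], [0, 0, -0.46], -0.6],
    [[0, 0, 0], [0, 0, -0.58], -0.6],
    [[0, 0, 0], [0, 0, -0.7], -0.6],
    [[0, 0, 0], [0, 0, -0.82], -0.6],
    [[0, 0, 0], [0, 0, -0.91], -0.6],
    [[0, 0, 0], [0, 0, -0.958], -0.6],
    [[0, 0, 0], [0, 0, -0.958], -0.6],
  ],
)

```text
clock: 4.65
position: [0.5423, -0.0847, 0.0399]
ee_rot: [-3.04, -0.788, 0.001]
force: [-6.0, 1.7, 11.8]
width: 0.345
```

```bash
python3 - <<'E'
from h import *
from cell import arm
snap("wrist","w3"); print(arm.observe()); snap("top","t3"); crop("t3",190,180,350,250,5,"t3c")
E
```

```text
{'clock': 4.7, 'joints': array([-0.19165139,  0.57250341,  0.34943338,  1.97510022, -0.31439013,
        0.64697859,  0.86571812]), 'dq': array([-0.00509118,  0.00270203,  0.00526863, -0.00120638, -0.00527471,
        0.00241631, -0.00979049]), 'joint_efforts': array([  0.70556089, -58.1073904 ,   6.55581951, -21.34404838,
        -0.0893756 ,  -2.26337515,   0.21101823]), 'position': array([ 0.54231331, -0.08473498,  0.03990759]), 'ee_rot': array([-3.04035287e+00, -7.86234978e-01,  9.00844075e-04]), 'force': array([-5.7825598 ,  2.51477916, 11.94741861]), 'ft_torque': array([0.2686407 , 1.41362884, 0.05844575]), 'width': 0.3421159254413899}
```

View pics/w3.png

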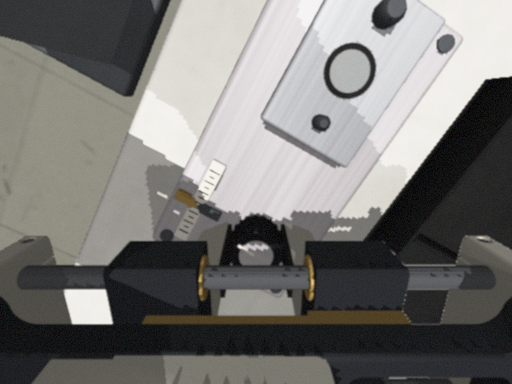

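View pics/t3c.png

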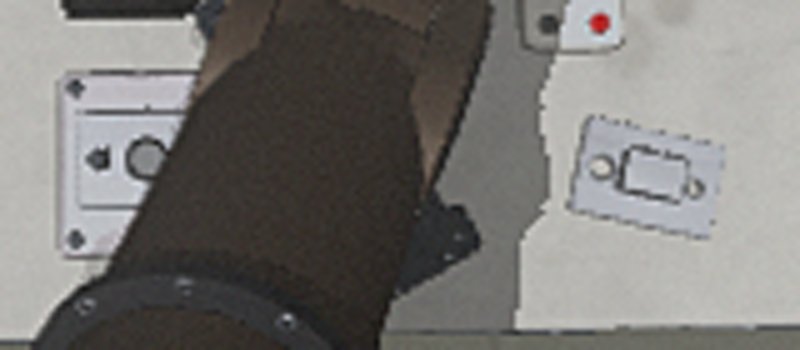

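```bash
python3 - <<'E'
from h import *
crop("w3",155,145,245,245,6,"w3c")
E
```

```text
(no output)
```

View pics/w3c.png

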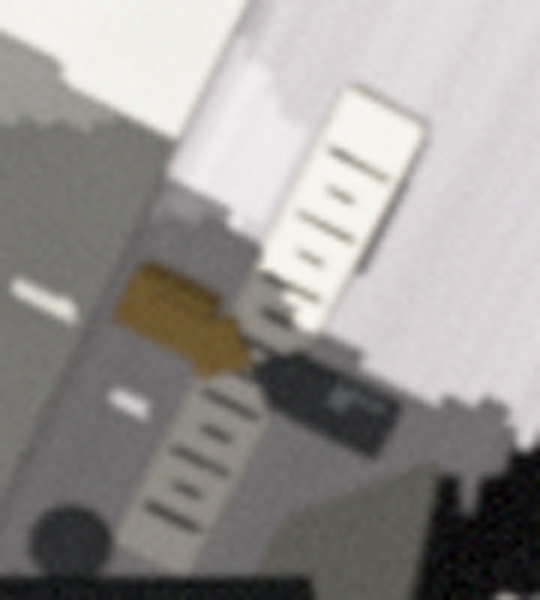

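```bash
cat > ptr.py <<'E'
from h import *
import sys
tag=sys.argv[1]; x0,y0,x1,y1=map(int,sys.argv[2:6])
th=np.radians(-0.2); C=np.array([.5356,-.0252])
z=load(tag);K,R,t=z["intrinsics"],z["R"],z["t"]
# upscaled crop, colour masks
S=8
p=cv2.resize(z["p"][y0:y1,x0:x1],None,fx=S,fy=S,interpolation=cv2.INTER_CUBIC)
hsv=cv2.cvtColor(p,cv2.COLOR_RGB2HSV); 
idx=((hsv[...,0]>10)&(hsv[...,0]<30)&(hsv[...,1]>110)).astype(np.uint8)
V=hsv[...,2]; ptr=(V<float(sys.argv[6])).astype(np.uint8)
Rz=np.array([[np.cos(th),-np.sin(th)],[np.sin(th),np.cos(th)]])
def fx(uv,h=.025):
    return Rz.T@(ray(K,R,t,((uv[0]+.5)/S-.5+x0,(uv[1]+.5)/S-.5+y0),h)[:2]-C)*1000
vis=cv2.cvtColor(p,cv2.COLOR_RGB2BGR)
for nm,m in (("idx",idx),("ptr",ptr)):
    m=cv2.morphologyEx(m,cv2.MORPH_OPEN,np.ones((9,9),np.uint8))
    cs,_=cv2.findContours(m,cv2.RETR_EXTERNAL,cv2.CHAIN_APPROX_NONE)
    for c in sorted(cs,key=cv2.contourArea)[::-1][:3]:
        P=np.array([fx(q[0]) for q in c]); A=cv2.contourArea(c)
        if A<200: continue
        r=cv2.minAreaRect(np.float32(P)); 
        tip=P[np.argmax(P[:,0])] if nm=="idx" else P[np.argmin(P[:,0])]
        print(nm,"area",A,"bbox",P.min(0).round(2),P.max(0).round(2),"ymid",((P[:,1].min()+P[:,1].max())/2).round(2),"tip",tip.round(2),"rect",np.round(r[0],2),np.round(r[1],2),round(r[2],1))
        cv2.drawContours(vis,[c],-1,(0,0,255) if nm=="ptr" else (255,0,0),1)
cv2.imwrite(f"pics/{tag}_ptr.png",vis); print(vis.shape)
E
python3 ptr.py w3 165 170 228 225 75
```

```text
idx area 12913.0 bbox [-51.74 -63.93] [-37.17 -55.34] ymid -59.64 tip [-37.17 -60.64] rect [-44.45 -59.45] [ 8.06 14.74] 83.3
ptr area 14768.5 bbox [-36.13 -64.28] [-19.7  -56.64] ymid -60.46 tip [-36.13 -60.56] rect [-27.92 -60.46] [ 7.64 16.42] 90.0
(440, 504, 3)
```

View pics/w3_ptr.png

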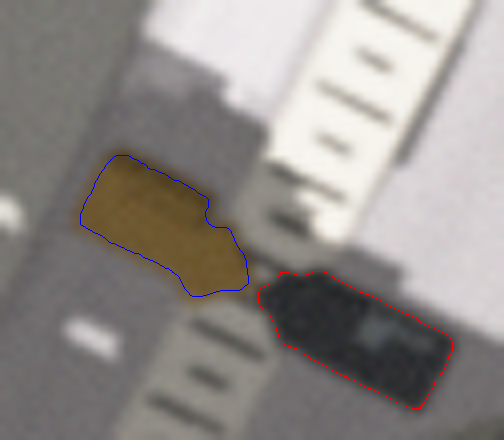

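play_rows(
  rows=[
    [[0, 0, 0], [0, 0, 0], -0.1],
    [[0, 0, 0], [0, 0, 0], 0.2],
    [[0, 0, 0], [0, 0, 0], 0.2],
    [[0, 0, -0.05], [0, 0, 0], 0.2],
    [[0, 0, -0.12], [0, 0, -0.2], 0.2],
    [[0, 0, -0.12], [0, 0, -0.4], 0.2],
  ],
)

```text
clock: 5.35
position: [0.5457, -0.0856, 0.1025]
ee_rot: [2.883, 1.239, 0.008]
force: [0.4, -0.2, -1.5]
width: 0.6
```

play_rows(
  rows=[
    [[0, 0, 0], [0, 0, -0.6], 0.2],
    [[0, 0, 0], [0, 0, -0.6], 0.2],
    [[0, 0, 0], [0, 0, -0.6], 0.2],
    [[0, 0, 0], [0, 0, -0.6], 0.2],
    [[0, 0, 0], [0, 0, -0.6], 0.2],
    [[0, 0, 0], [0, 0, -0.6], 0.2],
    [[0, 0, 0], [0, 0, -0.6], 0.2],
  ],
)

```text
clock: 6.05
position: [0.5431, -0.085, 0.0987]
ee_rot: [-2.372, -2.06, 0.0]
force: [-0.4, -0.6, 0.1]
width: 0.604
```

```bash
python3 - <<'E'
from h import *
from cell import arm
snap("wrist","w4"); print(arm.observe())
E
```

```text
{'clock': 6.1, 'joints': array([-0.04692753,  0.46782321,  0.1425153 ,  1.91915016, -0.09297028,
        0.76090811,  1.57923584]), 'dq': array([-0.00390769, -0.00112198, -0.00086479,  0.00101875,  0.00129162,
       -0.00170115,  0.01032459]), 'joint_efforts': array([ 2.10494790e-01, -6.11243248e+01,  2.78695531e+00, -2.37967229e+01,
        4.09339671e-02,  8.30982020e-02, -2.03600113e-02]), 'position': array([ 0.54315083, -0.08489532,  0.09869856]), 'ee_rot': array([-2.37078837e+00, -2.06129330e+00,  7.74602694e-05]), 'force': array([ 0.18700782, -0.36569153,  0.29023552]), 'ft_torque': array([0.00657588, 0.05809623, 0.01256881]), 'width': 0.5978967754944837}
```

View pics/w4.png

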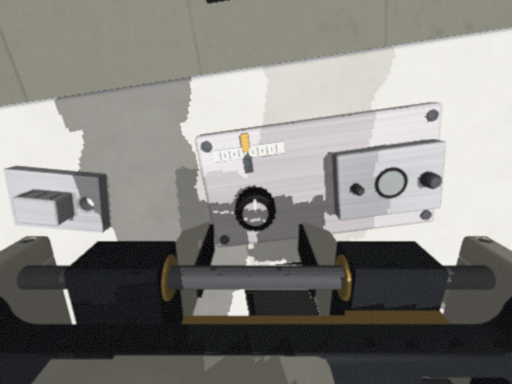

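```bash
python3 ptr.py w4 215 120 295 185 85
```

```text
idx area 7384.5 bbox [-52.57 -64.04] [-37.63 -57.87] ymid -60.95 tip [-37.63 -60.32] rect [-45.1  -60.99] [ 6.16 14.93] 89.6
(520, 640, 3)
```

View pics/w4_ptr.png

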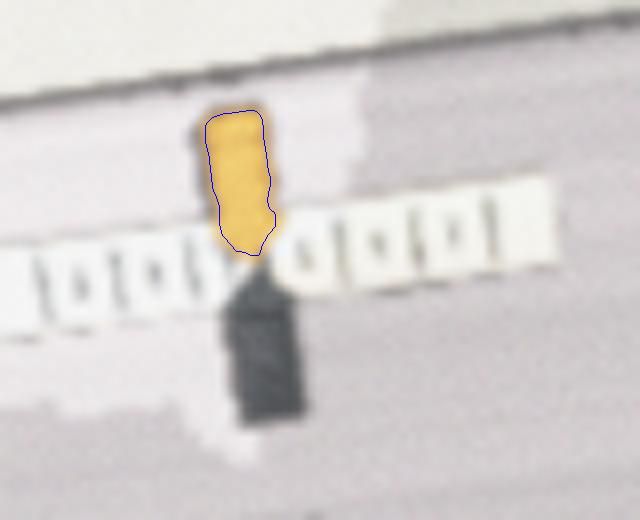

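```bash
for T in 130 150; do python3 ptr.py w4 239 149 258 176 $T;  done
sed -i 's/hsv\[...,1\]>110/hsv[...,1]>float(sys.argv[7])/' ptr.py; for s in 70 90 130; do python3 ptr.py w4 232 128 256 157 120 $s | grep idx; done
```

```text
idx area 730.0 bbox [-40.5  -63.65] [-37.63 -59.05] ymid -61.35 tip [-37.63 -60.32] rect [-39.   -61.48] [4.59 2.41] 82.2
ptr area 8204.0 bbox [-35.66 -64.73] [-19.89 -57.56] ymid -61.15 tip [-35.66 -60.72] rect [-27.78 -61.17] [ 7.15 15.77] 89.7
(216, 152, 3)
idx area 730.0 bbox [-40.5  -63.65] [-37.63 -59.05] ymid -61.35 tip [-37.63 -60.32] rect [-39.   -61.48] [4.59 2.41] 82.2
ptr area 9247.5 bbox [-36.17 -64.98] [-19.59 -57.25] ymid -61.11 tip [-36.17 -60.54] rect [-27.88 -61.15] [ 7.69 16.6 ] 89.3
(216, 152, 3)
idx area 9042.0 bbox [-52.96 -64.49] [-37.08 -57.35] ymid -60.92 tip [-37.08 -60.19] rect [-45.02 -60.94] [15.89  7.1 ] 0.5
idx area 8270.0 bbox [-52.78 -64.29] [-37.3  -57.64] ymid -60.96 tip [-37.3  -60.27] rect [-45.04 -60.97] [ 6.64 15.48] 89.9
idx area 6106.0 bbox [-52.32 -63.67] [-38.06 -58.17] ymid -60.92 tip [-38.06 -60.37] rect [-45.19 -60.94] [ 5.48 14.25] 89.8
```

```bash
python3 - <<'E'
from h import *
z=load("w4"); 
im=cv2.cvtColor(z["p"],cv2.COLOR_RGB2BGR)[125:180,225:275]; cv2.imwrite("pics/w4z.png",cv2.resize(im,None,fx=10,fy=10,interpolation=cv2.INTER_CUBIC))
E
```

```text
(no output)
```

View pics/w4z.png

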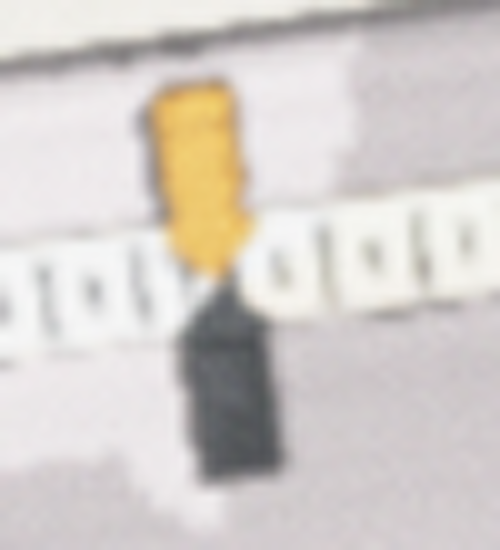

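play_rows(
  rows=[
    [[0, 0, 0.06], [0, 0, 0], 0.2],
    [[0, 0, 0.112], [0, 0, 0], 0.2],
    [[0, 0, 0.112], [0, 0, 0], 0.2],
    [[0, 0, 0.112], [0, 0, 0], -0.2],
    [[0, 0, 0.112], [0, 0, 0], -0.6],
    [[0, 0, 0.112], [0, 0, 0], -0.6],
    [[0, 0, 0.112], [0, 0, 0], -0.6],
    [[0, 0, 0.112], [0, 0, 0], -0.6],
  ],
)

```text
clock: 6.9
position: [0.5439, -0.0857, 0.0439]
ee_rot: [2.367, 2.062, 0.002]
force: [-0.1, -2.8, 6.6]
width: 0.345
```

```bash
python3 - <<'E'
from h import *
from cell import arm
snap("wrist","w5"); o=arm.observe(); print(o["position"],o["ee_rot"],o["force"],o["width"])
E
```

```text
[ 0.5438956  -0.0857648   0.04387429] [2.36740821e+00 2.06237536e+00 1.61898266e-03] [-1.09458823 -2.94463225  7.21202758] 0.34406598563717733
```

View pics/w5.png

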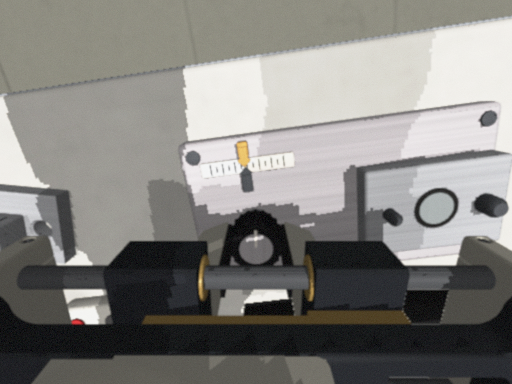

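```bash
for s in 80 110; do python3 ptr.py w5 230 135 252 170 60 $s | grep idx; done; for T in 95 115 135; do python3 ptr.py w5 236 164 260 196 $T 100|grep ptr; done; 
python3 - <<'E'
from h import *
z=load("w5"); 
im=cv2.cvtColor(z["p"],cv2.COLOR_RGB2BGR)[135:195,222:272]; cv2.imwrite("pics/w5z.png",cv2.resize(im,None,fx=10,fy=10,interpolation=cv2.INTER_CUBIC))
E
```

```text
idx area 15283.5 bbox [-53.13 -64.57] [-37.1  -57.28] ymid -60.92 tip [-37.1  -60.54] rect [-45.13 -60.8 ] [ 7.27 16.03] 88.2
idx area 13620.0 bbox [-52.96 -64.24] [-37.6  -57.53] ymid -60.88 tip [-37.6  -60.55] rect [-45.29 -60.79] [ 6.7  15.36] 88.7
ptr area 11783.5 bbox [-35.64 -64.53] [-20.5  -57.97] ymid -61.25 tip [-35.64 -60.75] rect [-28.09 -61.1 ] [ 6.47 15.12] 87.9
ptr area 13782.0 bbox [-36.05 -64.78] [-20.05 -57.57] ymid -61.17 tip [-36.05 -60.69] rect [-28.06 -61.08] [ 7.06 15.98] 88.2
ptr area 15210.5 bbox [-36.35 -65.06] [-19.72 -57.33] ymid -61.2 tip [-36.35 -60.49] rect [-28.05 -61.16] [ 7.59 16.63] 88.9
```

View pics/w5z.png

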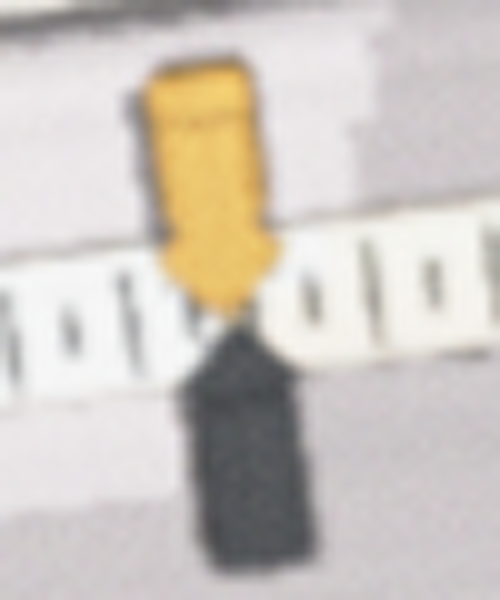

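play_rows(
  rows=[
    [[0, 0, 0], [0, 0, -0.015], -0.6],
    [[0, 0, 0], [0, 0, -0.015], -0.6],
    [[0, 0, 0], [0, 0, -0.015], -0.6],
  ],
)

```text
clock: 7.25
position: [0.5439, -0.0857, 0.0439]
ee_rot: [2.351, 2.081, 0.002]
force: [-0.7, -2.6, 6.5]
width: 0.346
```

```bash
python3 - <<'E'
from h import *
snap("wrist","w6")
E
for s in 80 110; do python3 ptr.py w6 230 135 252 170 60 $s | grep idx; done; for T in 95 115 135; do python3 ptr.py w6 236 164 260 196 $T 100|grep ptr; done; 
```

```text
idx area 15350.0 bbox [-53.14 -64.59] [-36.86 -57.29] ymid -60.94 tip [-36.86 -60.06] rect [-45.01 -60.81] [ 7.27 16.24] 87.9
idx area 13692.5 bbox [-52.93 -64.28] [-37.21 -57.53] ymid -60.9 tip [-37.21 -60.18] rect [-45.08 -60.78] [ 6.72 15.7 ] 88.2
ptr area 12318.0 bbox [-36.56 -64.46] [-20.52 -57.77] ymid -61.11 tip [-36.56 -60.26] rect [-28.57 -60.94] [ 6.59 16.02] 88.0
ptr area 14349.0 bbox [-36.88 -64.74] [-20.09 -57.33] ymid -61.03 tip [-36.88 -60.22] rect [-28.49 -61.04] [ 7.3 16.8] 89.2
ptr area 15810.0 bbox [-37.2  -65.01] [-19.82 -57.1 ] ymid -61.05 tip [-37.2 -60.1] rect [-28.51 -61.04] [ 7.78 17.4 ] 89.2
```

play_rows(
  rows=[
    [[0, 0, 0], [0, 0, -0.015], -0.1],
    [[0, 0, 0], [0, 0, -0.015], 0.2],
    [[0, 0, 0], [0, 0, -0.015], 0.2],
    [[0, 0, -0.05], [0, 0, -0.015], 0.2],
    [[0, 0, -0.15], [0, 0, 0.1], 0.2],
    [[0, 0, -0.25], [0, 0, 0.25], 0.2],
    [[0, 0, -0.31], [0, 0, 0.4], 0.2],
    [[0, 0, -0.31], [0, 0, 0.55], 0.2],
    [[0, 0, -0.31], [0, 0, 0.6], 0.2],
    [[0, 0, -0.31], [0, 0, 0.6], 0.2],
  ],
)

```text
clock: 8.3
position: [0.5431, -0.0845, 0.1979]
ee_rot: [-2.881, -1.254, -0.0]
force: [0.1, 0.8, -0.2]
width: 0.596
```

play_rows(
  rows=[
    [[-0.354, 0.281, 0], [0, 0, 0.983], 0.4],
    [[-0.354, 0.281, 0], [0, 0, 0.983], 0.4],
    [[-0.354, 0.281, 0], [0, 0, 0.983], 0.4],
    [[-0.354, 0.281, 0], [0, 0, 0.983], 0.4],
    [[-0.354, 0.281, 0], [0, 0, 0.983], 0.4],
    [[-0.354, 0.281, 0], [0, 0, 0.983], 0.4],
    [[-0.354, 0.281, 0], [0, 0, 0.983], 0.4],
    [[-0.354, 0.281, 0], [0, 0, 0.983], 0.4],
    [[-0.354, 0.281, 0], [0, 0, 0.983], 0.4],
  ],
)

```text
clock: 9.2
position: [0.5254, -0.3098, 0.1973]
ee_rot: [-3.125, 0.317, 0.001]
force: [0.2, 0.2, 0.3]
width: 0.699
```

```bash
python3 - <<'E'
from h import *
from cell import arm
snap("wrist","w7"); o=arm.observe(); print(o["position"],o["ee_rot"],o["joints"])
z=load("w7");K,R,t=z["intrinsics"],z["R"],z["t"];d=z["d"]
v,u=np.mgrid[0:384,0:512]; P=np.einsum('ij,jhw->ihw',np.linalg.inv(K),np.stack([u,v,np.ones_like(u)]).astype(float))*d
W=np.einsum('ij,jhw->ihw',R.T,P-t[:,None,None]); np.save("pics/w7W.npy",W)
for lo,hi in((.009,.019),(.033,.043)):
    m=(W[2]>lo)&(W[2]<hi)&(abs(W[0]-.525)<.06)&(abs(W[1]+.27)<.06); print(m.sum(),np.median(W[2][m]),cv2.minAreaRect(np.float32(np.c_[W[0][m],W[1][m]]*1000)))
E
```

```text
[ 0.52546657 -0.30981292  0.19745157] [-3.12524177e+00  3.17640947e-01  7.79007396e-04] [ 0.02716967  0.4882595   0.61632384  1.69484798 -0.31600303  1.06026814
  0.5422044 ]
2284 0.013406233342927613 ((521.3174438476562, -271.4596252441406), (84.38534545898438, 55.35363006591797), 76.47190856933594)
646 0.037322455044047076 ((521.0050048828125, -271.2476501464844), (36.19538116455078, 24.148595809936523), 76.96044158935547)
```

View pics/w7.png

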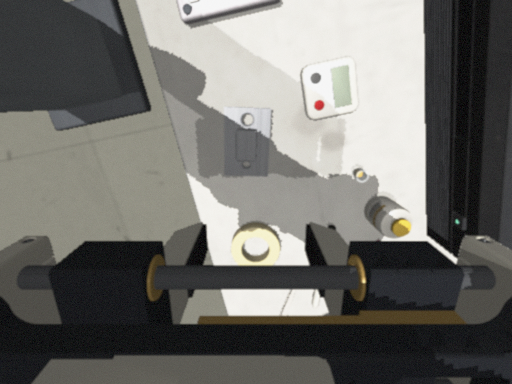

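play_rows(
  rows=[
    [[-0.024, -0.074, 0.1], [0, 0, 0.028], 0.4],
    [[-0.024, -0.074, 0.2], [0, 0, 0.028], 0.4],
    [[-0.024, -0.074, 0.28], [0, 0, 0.028], 0.4],
    [[-0.024, -0.074, 0.32], [0, 0, 0.028], 0.4],
    [[-0.024, -0.074, 0.341], [0, 0, 0.028], 0.4],
    [[-0.024, -0.074, 0.341], [0, 0, 0.028], 0.4],
    [[-0.024, -0.074, 0.341], [0, 0, 0.028], 0.4],
    [[-0.024, -0.074, 0.341], [0, 0, 0.028], 0.4],
  ],
  newtons=50,
)

```text
clock: 10.05
position: [0.5224, -0.2722, 0.0289]
ee_rot: [3.119, -0.371, 0.004]
force: [0.9, -0.7, -0.6]
width: 0.7
```

```bash
python3 - <<'E'
from h import *
from cell import arm
snap("wrist","w8"); o=arm.observe(); print(o["position"],o["ee_rot"],o["force"])
E
```

```text
[ 0.52233634 -0.2720863   0.02875241] [ 3.11906723 -0.37101928  0.00407912] [ 0.45083736  0.39899281 -0.16537863]
```

View pics/w8.png

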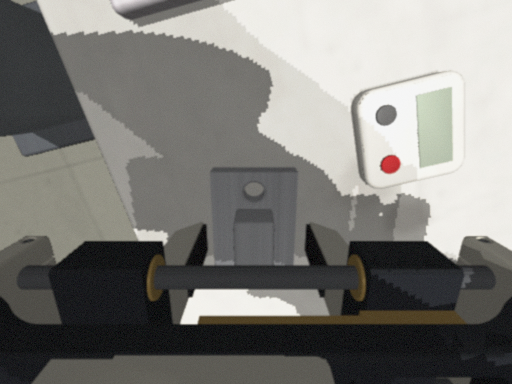

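play_rows(
  rows=[
    [[-0.002, 0, 0.006], [0, 0, 0], 0.0],
    [[-0.002, 0, 0.006], [0, 0, 0], -0.4],
    [[-0.002, 0, 0.006], [0, 0, 0], -0.8],
    [[-0.002, 0, 0.006], [0, 0, 0], -0.8],
    [[-0.002, 0, 0.006], [0, 0, 0], -0.8],
    [[-0.002, 0, 0.006], [0, 0, 0], -0.8],
    [[-0.002, 0, 0.006], [0, 0, 0], -0.8],
    [[-0.002, 0, 0.006], [0, 0, 0], -0.8],
  ],
  newtons=50,
)

```text
clock: 10.9
position: [0.5205, -0.2713, 0.0242]
ee_rot: [3.119, -0.372, 0.0]
force: [0.1, 0.7, 0.5]
width: 0.258
```

play_rows(
  rows=[
    [[0, 0, -0.03], [0, 0, 0], -0.8],
    [[0, 0, -0.08], [0, 0, 0], -0.8],
    [[0, 0, -0.14], [0, 0, 0], -0.8],
    [[0, 0, -0.192], [0, 0, 0], -0.8],
    [[-0.01, -0.06, -0.192], [0, 0, -0.02], -0.8],
    [[-0.02, -0.13, -0.192], [0, 0, -0.06], -0.8],
    [[-0.04, -0.21, -0.192], [0, 0, -0.12], -0.8],
    [[-0.055, -0.29, -0.192], [0, 0, -0.18], -0.8],
    [[-0.068, -0.37, -0.192], [0, 0, -0.21], -0.8],
    [[-0.075, -0.437, -0.192], [0, 0, -0.223], -0.8],
  ],
)

```text
clock: 11.9
position: [0.5348, -0.0477, 0.1211]
ee_rot: [-3.141, 0.002, 0.0]
force: [-0.5, 0.1, -2.4]
width: 0.26
```

play_rows(
  rows=[
    [[0, 0, 0], [0, 0, 0], -0.8],
    [[0, 0, 0], [0, 0, 0], -0.8],
    [[0, 0, 0], [0, 0, 0], -0.8],
  ],
)

```text
clock: 12.2
position: [0.5351, -0.0515, 0.1208]
ee_rot: [3.141, -0.008, 0.0]
force: [-0.3, -0.6, -2.7]
width: 0.257
```

```bash
python3 - <<'E'
from h import *
from cell import arm
snap("wrist","w9"); o=arm.observe(); print(o["position"],o["ee_rot"],o["force"],o["width"],o["clock"])
z=load("w9");K,R,t=z["intrinsics"],z["R"],z["t"];d=z["d"]
v,u=np.mgrid[0:384,0:512]; P=np.einsum('ij,jhw->ihw',np.linalg.inv(K),np.stack([u,v,np.ones_like(u)]).astype(float))*d
W=np.einsum('ij,jhw->ihw',R.T,P-t[:,None,None]); np.save("pics/w9W.npy",W)
m=(W[2]>.04)&(W[2]<.048)&(abs(W[0]-.535)<.05)&(W[1]>-.03);m=cv2.morphologyEx(m.astype(np.uint8),cv2.MORPH_OPEN,np.ones((3,3)))>0
print(m.sum(),np.median(W[2][m]),cv2.minAreaRect(np.float32(np.c_[W[0][m],W[1][m]]*1000)))
E
```

```text
[ 0.53503956 -0.0517028   0.12063769] [ 3.14096648e+00 -9.36012382e-03  3.51675358e-04] [-0.05145181 -1.42870733 -1.96549827] 0.25722259087174637 12.25
6981 0.043418722309727285 ((534.9832763671875, 24.842376708984375), (83.4636459350586, 56.22007751464844), 89.80001831054688)
```

View pics/w9.png

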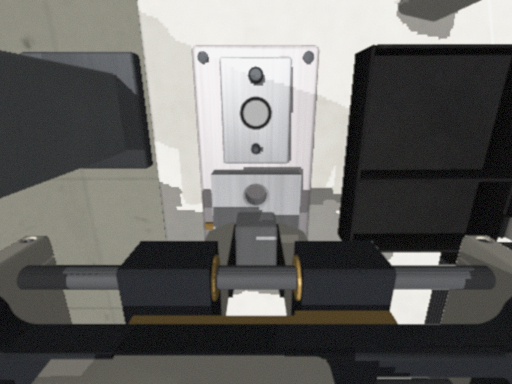

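```bash
python3 - <<'E'
from h import *
z=load("w9");K,R,t=z["intrinsics"],z["R"],z["t"];W=np.load("pics/w9W.npy")
m=(W[2]>.102)&(W[2]<.118)&(abs(W[0]-.535)<.05)&(W[1]>-.06)&(W[1]<.02); 
m=cv2.morphologyEx(m.astype(np.uint8),cv2.MORPH_OPEN,np.ones((3,3)))>0
print(m.sum(),np.median(W[2][m]),W[0][m].min(),W[0][m].max(),W[1][m].max())
ys,xs=np.nonzero(m); print(xs.min(),xs.max(),ys.min(),ys.max())
# plate edges by ray at the measured height
im=cv2.imread("pics/w9.png"); g=cv2.cvtColor(im,cv2.COLOR_BGR2GRAY)
print(g[172:182,256]); print(g[190,205:222],g[190,292:310]); print(g[180:208,256]);print(g[194,240:272])
crop("w9",195,50,320,240,3,"w9c")
E
```

```text
4105 0.10984499408016221 0.506918908479253 0.5631939549271815 -0.008461886060253474
211 300 172 228
[ 86  84 128 175 187 182 186 180 185 183]
[108 107 109 106 109 138 175 191 194 194 190 190 188 190 191 191 192] [182 182 181 185 181 180 181 179 150 124 113 123 130 131 130 125 120 110]
[185 183 178 157 124 113 112 107 109 113 108 108 110 109 103 107 110 106
 105  94  90  91  88  94 101 131 142 108]
[183 179 172 150 128  99  81  94 102 111 106 108 113 109 108 112 103 113
 111 112 107 107 112 110 102  97 110 142 157 170 180 185]
```

View pics/w9c.png

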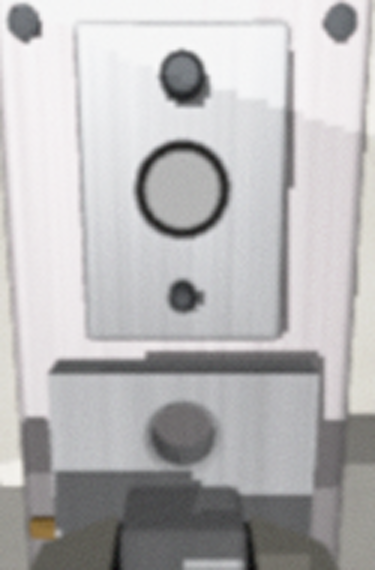

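```bash
python3 - <<'E'
from h import *
z=load("w9");K,R,t=z["intrinsics"],z["R"],z["t"]
for h in (.1098,.1104):
  for uv in [(243.4,194),(266.9,194),(255.1,183.4),(255.1,205),(255,173.6),(210.2,190),(300.2,190)]: print(h,uv,ray(K,R,t,uv,h).round(4))
E
```

```text
0.1098 (243.4, 194) [ 0.5275 -0.0217  0.1098]
0.1098 (266.9, 194) [ 0.5424 -0.0218  0.1098]
0.1098 (255.1, 183.4) [ 0.5349 -0.0148  0.1098]
0.1098 (255.1, 205) [ 0.5349 -0.0292  0.1098]
0.1098 (255, 173.6) [ 0.5349 -0.0085  0.1098]
0.1098 (210.2, 190) [ 0.5067 -0.019   0.1098]
0.1098 (300.2, 190) [ 0.5633 -0.0192  0.1098]
0.1104 (243.4, 194) [ 0.5276 -0.0215  0.1104]
0.1104 (266.9, 194) [ 0.5423 -0.0216  0.1104]
0.1104 (255.1, 183.4) [ 0.5349 -0.0146  0.1104]
0.1104 (255.1, 205) [ 0.5349 -0.029   0.1104]
0.1104 (255, 173.6) [ 0.5349 -0.0083  0.1104]
0.1104 (210.2, 190) [ 0.5068 -0.0188  0.1104]
0.1104 (300.2, 190) [ 0.5632 -0.019   0.1104]
```

play_rows(
  rows=[
    [[0, -0.05, 0], [0, 0, 0], -0.8],
    [[-0.001, -0.1, 0], [0, 0, 0], -0.8],
    [[-0.001, -0.14, 0.02], [0, 0, 0], -0.8],
    [[-0.001, -0.151, 0.05], [0, 0, 0], -0.8],
    [[-0.001, -0.151, 0.068], [0, 0, 0], -0.8],
    [[-0.001, -0.151, 0.068], [0, 0, 0], -0.8],
    [[-0.001, -0.151, 0.068], [0, 0, 0], -0.8],
    [[-0.001, -0.151, 0.068], [0, 0, 0], -0.8],
  ],
)

```text
clock: 13.05
position: [0.5354, 0.0244, 0.0867]
ee_rot: [3.141, -0.008, 0.001]
force: [-1.7, 0.1, -1.9]
width: 0.256
```

```bash
python3 - <<'E'
from h import *
from cell import arm
snap("wrist","w10"); o=arm.observe(); print(o["position"],o["ee_rot"],o["force"],o["width"],o["clock"])
snap("scene","s10");crop("s10",180,150,300,250,5,"s10c")
E
```

```text
[0.53547161 0.02462208 0.08675237] [ 3.14153661e+00 -7.76319088e-03  1.49569064e-03] [-0.66583692  0.11577362 -2.62991963] 0.2582913399066593 13.1
```

View pics/w10.png

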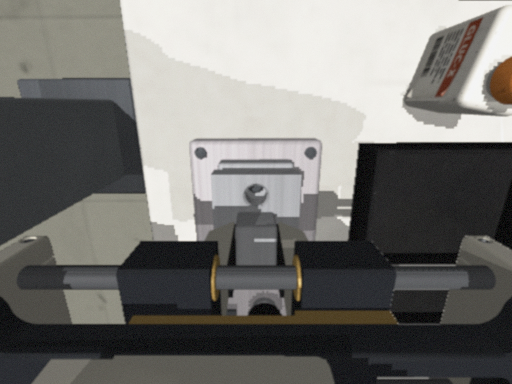

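View pics/s10c.png

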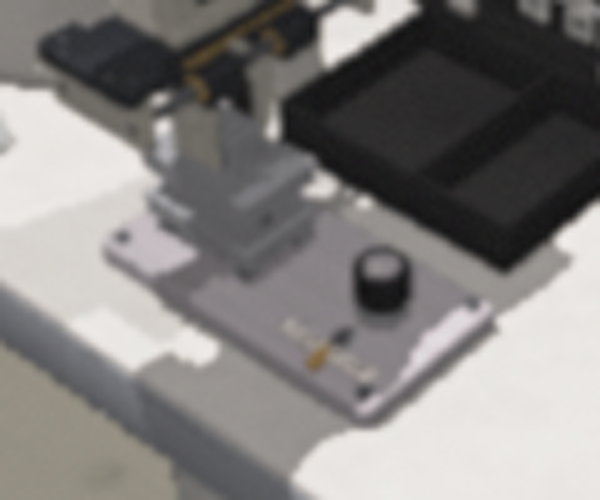

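```bash
python3 - <<'E'
from h import *
crop("w10",205,150,310,240,6,"w10c")
E
```

```text
(no output)
```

View pics/w10c.png

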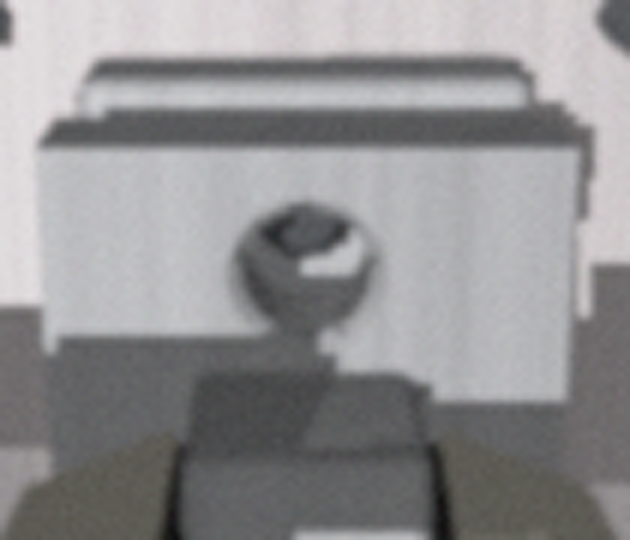

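```bash
python3 - <<'E'
from h import *
z=load("w10");K,R,t=z["intrinsics"],z["R"],z["t"]
f=lambda x,y,h:ray(K,R,t,(205+(x+.5)/6-.5,150+(y+.5)/6-.5),h).round(4)
print("dowel L,R,bottom",f(265,225,.056),f(343,225,.056),f(303,252,.056))
zt=.0867-.0102
print("hole top L,R,up,low",f(234,262,zt),f(375,262,zt),f(305,200,zt),f(305,330,zt))
print("plate +y edge",f(310,147,zt),"L/R",f(42,200,zt),f(578,200,zt),"bottom edge",f(310,108,zt-.014))
print("seat far edge",f(310,80,.044),f(85,90,.044),f(530,90,.044), "fixture end")
E
```

```text
dowel L,R,bottom [0.5308 0.0524 0.056 ] [0.5399 0.0524 0.056 ] [0.5352 0.0491 0.056 ]
hole top L,R,up,low [0.5281 0.0549 0.0765] [0.5428 0.0548 0.0765] [0.5355 0.0616 0.0765] [0.5355 0.0472 0.0765]
plate +y edge [0.5361 0.0673 0.0765] L/R [0.5083 0.0617 0.0765] [0.5637 0.0615 0.0765] bottom edge [0.5361 0.068  0.0625]
seat far edge [0.5362 0.0671 0.044 ] [0.5088 0.066  0.044 ] [0.563  0.0657 0.044 ] fixture end
```

play_rows(
  rows=[
    [[0, 0.002, 0], [0, 0, 0], -0.8],
    [[0, 0.002, 0.005], [0, 0, 0], -0.8],
    [[0, 0.002, 0.01], [0, 0, 0], -0.8],
    [[0, 0.002, 0.014], [0, 0, 0], -0.8],
    [[0, 0.002, 0.018], [0, 0, 0], -0.8],
    [[0, 0.002, 0.018], [0, 0, 0], -0.8],
    [[0, 0.002, 0.018], [0, 0, 0], -0.8],
  ],
)

```text
clock: 13.85
position: [0.535, 0.0244, 0.0772]
ee_rot: [3.142, -0.006, -0.0]
force: [0.2, -0.4, -3.1]
width: 0.26
```

play_rows(
  rows=[
    [[0, 0, 0.004], [0, 0, 0], -0.8],
    [[0, 0, 0.008], [0, 0, 0], -0.8],
    [[0, 0, 0.008], [0, 0, 0], -0.8],
    [[0, 0, 0.008], [0, 0, 0], -0.8],
  ],
)

```text
clock: 14.25
position: [0.535, 0.0244, 0.0731]
ee_rot: [3.142, -0.006, -0.0]
force: [-0.0, -0.5, -1.6]
width: 0.253
```

```bash
python3 - <<'E'
from h import *
from cell import arm
snap("wrist","w11"); o=arm.observe(); print(o["position"],o["ee_rot"],o["force"],o["ft_torque"],o["width"],o["clock"])
crop("w11",205,150,310,240,6,"w11c")
E
```

```text
[0.53505347 0.02436887 0.07322356] [ 3.14157141e+00 -5.80237937e-03  9.52849397e-06] [ 0.40676071 -0.53476518 -2.34767749] [-2.14309517e-02  4.58388369e-02 -9.75359804e-05] 0.26227869192015696 14.3
```

View pics/w11c.png

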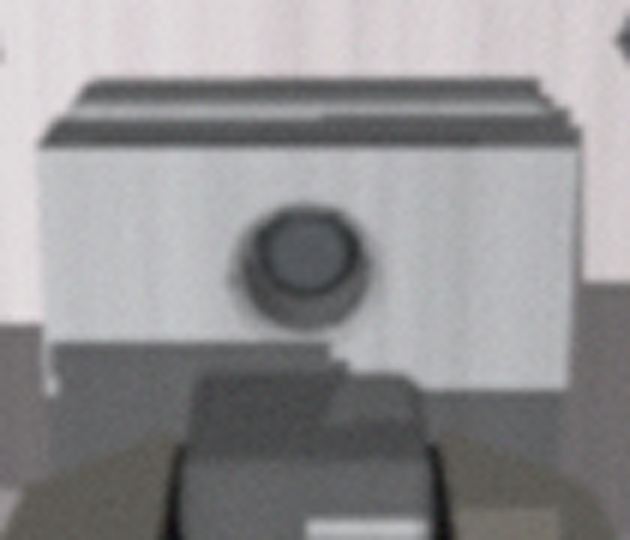

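play_rows(
  rows=[
    [[0, 0, 0.004], [0, 0, 0], -0.8],
    [[0, 0, 0.007], [0, 0, 0], -0.8],
    [[0, 0, 0.01], [0, 0, 0], -0.8],
    [[0, 0, 0.01], [0, 0, 0], -0.8],
    [[0, 0, 0.01], [0, 0, 0], -0.8],
  ],
)

```text
clock: 14.8
position: [0.535, 0.0244, 0.0682]
ee_rot: [-3.142, 0.006, 0.0]
force: [-0.1, -0.3, -1.5]
width: 0.258
```

play_rows(
  rows=[
    [[0, 0, 0.002], [0, 0, 0], -0.8],
    [[0, 0, 0.004], [0, 0, 0], -0.8],
    [[0, 0, 0.004], [0, 0, 0], -0.8],
    [[0, 0, 0.004], [0, 0, 0], -0.8],
  ],
)

```text
clock: 15.2
position: [0.5351, 0.0244, 0.0664]
ee_rot: [-3.141, 0.006, -0.0]
force: [-2.2, 0.3, 5.5]
width: 0.26
```

play_rows(
  rows=[
    [[0, 0, 0.002], [0, 0, 0], -0.8],
    [[0, 0, 0.004], [0, 0, 0], -0.8],
    [[0, 0, 0.004], [0, 0, 0], -0.8],
    [[0, 0, 0.004], [0, 0, 0], -0.8],
  ],
)

```text
clock: 15.6
position: [0.5351, 0.0244, 0.0645]
ee_rot: [-3.141, 0.006, -0.0]
force: [-2.4, -0.2, 7.0]
width: 0.258
```

```bash
python3 - <<'E'
from h import *
from cell import arm
for i in range(3):
    snap("wrist","w12"); o=arm.observe(); print(o["position"],o["force"],o["width"],o["clock"])
crop("w12",205,150,310,240,6,"w12c")
E
```

```text
[0.53505741 0.02435989 0.06456482] [-3.39241318 -0.54025539  7.36076792] 0.25620935858105626 15.65
[0.53506537 0.02439224 0.06454272] [-3.14302243 -0.5271209   6.91519571] 0.2618826544842051 15.7
[0.53506488 0.02438364 0.06455902] [-2.83304722 -0.38379397  8.30084871] 0.26171666434268914 15.75
```

View pics/w12c.png

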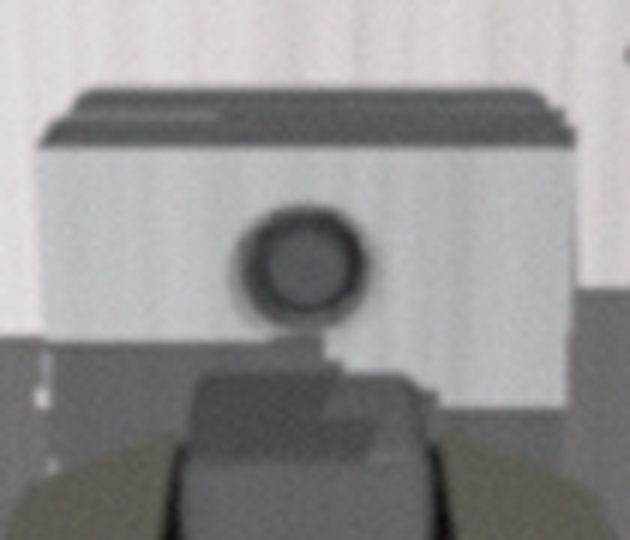

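play_rows(
  rows=[
    [[0, 0, 0.0015], [0, 0, 0], -0.8],
    [[0, 0, 0.0028], [0, 0, 0], -0.8],
    [[0, 0, 0.0028], [0, 0, 0], -0.8],
    [[0, 0, 0.0028], [0, 0, 0], -0.8],
    [[0, 0, 0.0028], [0, 0, 0], -0.8],
  ],
)

```text
clock: 16.25
position: [0.5351, 0.0244, 0.0633]
ee_rot: [-3.141, 0.006, -0.0]
force: [-2.8, -0.1, 9.4]
width: 0.258
```

```bash
python3 - <<'E'
from h import *
from cell import arm
for i in range(6):
    p,d,c=snap("wrist","w13"); o=arm.observe(); print(o["position"],o["force"],o["width"],o["clock"])
z=load("w13");K,R,t=z["intrinsics"],z["R"],z["t"];d=z["d"]
v,u=np.mgrid[0:384,0:512]; P=np.einsum('ij,jhw->ihw',np.linalg.inv(K),np.stack([u,v,np.ones_like(u)]).astype(float))*d
W=np.einsum('ij,jhw->ihw',R.T,P-t[:,None,None])
print("plate z",np.median(W[2][180:200,215:240]),np.median(W[2][180:200,275:298]),"base z",np.median(W[2][155:160,225:290]))
snap("scene","s13");crop("s13",180,150,300,250,5,"s13c")
E
```

```text
[0.53504513 0.02439591 0.0632466 ] [-3.60543406  0.19641186  9.75224594] 0.254559061227209 16.3
[0.53507596 0.02438432 0.06327107] [-3.16045365  0.64709335  7.41869437] 0.2583800152769351 16.35
[0.53506404 0.02438857 0.06325728] [-3.00819121  0.06396713  8.46805963] 0.257289708931298 16.4
[0.53510387 0.02442187 0.06328593] [-3.26340997 -0.13922902  9.1544473 ] 0.25422635957343664 16.45
[0.53505533 0.02435884 0.06327158] [-4.37264917  0.11329559  9.1148458 ] 0.2586661580950296 16.5
[0.53506742 0.02438969 0.06326357] [-3.35474375  0.63753254  9.18627995] 0.25646948101830813 16.55
plate z 0.052481555542382916 0.052464278555902535 base z 0.01745529898893387
```

View pics/s13c.png

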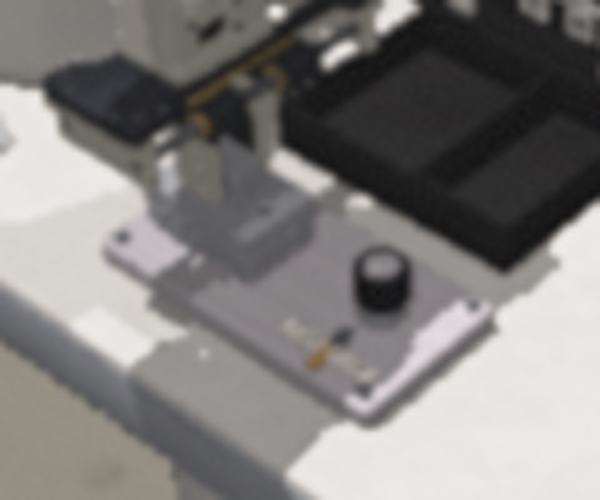

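```bash
python3 -c "
from cell import arm
print(arm.sign_off())"
```

```text
the job is handed in; nothing more can be done
None
```

I turned the knob until the pointer stood opposite the index tab. I then set the cover on its dowels and handed the job in with the pair pressed about 5 mm and the ridge still gripped at 50 N, at about 16.6 s.

- **Pointer:** I turned the knob about 57.5° anticlockwise, then nudged it a further 0.9°. In the last close wrist picture, taken before I released the knob, the two tips agreed along y to about 0.1 mm. The centres of the pointer and tab bodies still differed by 0.1–0.25 mm, which is within my uncertainty about how far the fixture is turned. After releasing the knob I checked the pointer only in the coarse scene camera, where it still stood opposite the tab.
- **Cover:** I gripped the ridge across its 24 mm side (the fingers read 23.7 mm). The big hole went over the thick dowel without any contact force on the way down. Both sides of the plate measured the same height, so it is down flat.
- **Press depth:** three checks agree on about 5 mm:
  - The tool moved 4.9 mm below where the faces met.
  - The depth image gives 5.0 mm, once corrected for its 0.5 mm low reading on the base plate.
  - The wrist force averages about 9 N, plus about 2 N of cover weight, which means roughly 5.1 mm of spring travel.
- **Unexplained forces:** gripping the knob gave an upward reading of 7–12 N that I did not explain. A sideways force of about 3 N remained during the press. Both are well below the force limits.

I did not touch the other things on the counter.

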